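# Clean a probe in the bead bath and hold it in the guide bore

## Robot

A 6-joint arm with a two-finger parallel gripper is mounted at the origin on a cart in front of the work surface, level with it; the furniture and walls round the work are solid. World frame = base frame: x ahead of the robot, y to its left, z up, the work surface at z = 0. Lengths are in mm, angles in rad, forces in N, time in s.
With the tool pointing down it reaches from about 275 to 750 mm from the base axis. Payload 10.2 kg.
Tool frame: the origin (TCP) lies at the very end of the fingers, on their centre line; the grasp point (between the pads) lies 19 mm behind it; z points along the fingers, y is the line along which they close (so a half turn about z gives the same grasp; the last joint's range is limited). The gripper opens to 85 mm and grips with 20 to 120 N. Pads are 22 mm wide; open, the fingers measure 114 mm over their backs; the gripper's body (76 mm by 85 mm) begins 54 mm behind the grasp point. The pads swing forward as they close: fully open they stand 13 mm farther back than shut.
Start: joints at [0.914, 0.313, 1.498, -0, 1.331, -0.223], TCP at [220.682, 476.372, 231.294] pointing down, gripper open.
Joint ranges: [-2.94, 2.94], [-0.97, 2.17], [0.19, 2.56], [-1.23, 4.37], [0.02, 3.11], [-2.88, 2.88]. Speed limits (rad/s): [2.39, 2.39, 3.01, 3.14, 3.14, 3.14].

## Interface

Orientations are given as a unit quaternion [w, x, y, z].
In Python, from rig import ctrl gives the robot as it stands.
- The arm moves only by the shell command python3 -m inch 'ROWS' [OPENING] [FORCE]. ROWS is text: rows parted by semicolons, each of 6 numbers parted by spaces: the shift along the tool's x, y, z in mm, then the turn, a rotation vector about the tool's x, y, z in units of 6 degrees (1.0 is 6 degrees). A call has exactly 10 rows; each row shifts and turns the commanded pose from where the row before left it, along the tool's axes as they then stand; what a row does not reach is not made up. A row lasts 1/12 s, in which the tool goes at most 41.7 mm and 7.16 degrees, less where a joint would pass 70% of its speed; a pose out of reach is approached as far as the arm can. A call with a gripper value outside its range is refused whole. OPENING is the opening, from 0 (shut) to 1 (fully open), set as the call begins (- or left out, the last holds). The fingers move at their own pace and stop on an object; FORCE is the grip in N (left out, the last holds). Time passes only in rows, so rows that do not move let the fingers close, or fill a call up. It gives the time, the measured TCP pose, the force, the opening and the grip force at its end, in the units of the state.
- ctrl.sense(): the state, without advancing time (a new reading comes with each control period).
- ctrl.capture(name): name is "side" or "top"; returns a dict with "image" (420x560x3 uint8, red, green, blue), "intrinsics" (3x3 intrinsics, pixels), "D" ([k1, k2, p1, p2, k3] as OpenCV has them; the pictures are not rectified), "rvec" (rotation vector, rad) and "tvec" (3), from world to camera coordinates, as OpenCV has them. Camera axes: x right, y down, z forward; pixel columns grow to the right and rows downward; lengths in mm; the calibration is good to about 2 mm. A picture is of the moment at which its call begins. There is no depth.
- ctrl.finish_job(): hands the job in; it is judged then, once.
The state is a dict: "time_s": time; "joints": joint angles; "dq": joint speeds; "tau": joint torques, N m; "eef_pos": TCP position; "ee_rot": TCP orientation; "force": force on the tool from outside, world axes, zero at the start; "wrist_torque": the same for the moment, N m; "grip_width": opening from 0.0 (shut) to 1.0 (fully open); "grip_force": force on a finger pad.
Only numpy, scipy, OpenCV 4.12 (cv2) and the standard library are available. Lean on these libraries where they do the work, as an engineer would, in place of code of your own. Each camera call takes 0.05 s, during which the arm holds its last target. There are 200 camera calls.

## Task

Take the probe by its blue grip out of its rest and stir with its tip among the brass beads in the white bead bath, a couple of wide turns round the well, deep enough to push the beads about, without spilling any. Then lower the rod upright through the brass-collared bore of the guide stand, without ever touching the stand, until the collar's upper edge lies within the yellow band on the rod. Finish while still holding the probe there, still and centred in the bore to within 3 or 4 mm; leave the bottle, the pot and the tape roll where they are.

Things in the scene. Friction and masses are not known exactly. Their poses are not given: they have to be found in the camera images.
- probe_grip (a point): Centre of the blue square grip (24 x 24 mm, 56 mm tall) of the probe. x and y are square to the flats of the grip, z runs up the rod's axis. The grip's underside is 28 mm below this point, the underside of the flange under it 32 mm below.
- probe_tip (a point): Lower end of the probe's rod, on its axis, 112 mm below the centre of the grip; axes as the grip's.
- probe_band (a point): Middle of the yellow band painted round the probe's rod (16 mm tall), on the axis, 55 mm above the tip, 57 mm below the centre of the grip.
- probe: The probe, about 0.12 kg, 144 mm long: steel rod 8 mm in diameter with round tip, 80 mm long, below a black round flange (34 mm wide, 4 mm thick); on it the blue grip and a steel button. At the start it stands upright in its rest, flange on the rest's top, rod in the hole. Origin at the tip, z up the rod.
- rest: Fixed rest of the probe: grey block 42 x 42 mm on a black foot 60 x 60 mm, its top 86 mm above the table, with a 12 mm hole from top to foot in the middle. Origin on the table below the hole.
- bath: Fixed dry-bead bath: white housing 100 x 110 mm, with steel rim 62 mm high, black knob and display on the front face (-x of its frame), with a round open well, 70 mm wide and 40 mm deep, in the middle. Origin on the table below the well's centre.
- well_floor (a point): Centre of the flat floor of the bath's well, 20 mm above the table, 42 mm below the steel rim. The seven brass beads lie on this floor in one layer.
- guide: Fixed guide stand: dark base plate 140 x 84 x 8 mm, aluminium column at the back (+x of its frame, 66 mm from the bore) and an arm 46 mm wide, 72 to 86 mm above the table, with a brass collar on it round a vertical 20 mm through bore. A pink dish 59 mm wide stands below, its top 21 mm above the table. Origin on the table below the bore.
- bore_mouth (a point): Centre of the bore at the upper edge of the brass collar, 90 mm above the table; z points up along the bore's axis. The bore is 20 mm wide and 18 mm long from here down.
- oil: Bystander: loose small brown bottle with black cap, 26 mm wide, 62 mm tall; origin at its underside.
- pot: Bystander: loose black screw pot, 41 mm wide, 51 mm tall; origin at its underside.
- tape: Bystander: loose roll of blue tape lying flat, 62 mm wide, 18 mm tall; origin at its underside.
- bead0_center (a point): Centre of one of seven loose brass beads, 14 mm in diameter, 12 g, in the well of the bath.
- bead1_center (a point): Centre of one of seven loose brass beads, 14 mm in diameter, 12 g, in the well of the bath.
- bead2_center (a point): Centre of one of seven loose brass beads, 14 mm in diameter, 12 g, in the well of the bath.
- bead3_center (a point): Centre of one of seven loose brass beads, 14 mm in diameter, 12 g, in the well of the bath.
- bead4_center (a point): Centre of one of seven loose brass beads, 14 mm in diameter, 12 g, in the well of the bath.
- bead5_center (a point): Centre of one of seven loose brass beads, 14 mm in diameter, 12 g, in the well of the bath.
- bead6_center (a point): Centre of one of seven loose brass beads, 14 mm in diameter, 12 g, in the well of the bath.
Mind the look-alikes: they are no part of the job. Leave any orange, pink or red look-alike of the probe alone.

How it is judged (in metres and radians):
On the way, in this order (a step that is already met when the one before it is completed fails the run):
1. the probe's tip is down among the beads in the well (horizontal distance between probe_tip and well_floor below 0.033 m and z of probe_tip in the frame of bath below 0.032 m), for 0.2 s.
2. the beads are stirred: at least three of the six outer beads, one of each opposite pair, have been moved more than 10 mm, with the tip still down among the beads (all of step 1 and distance of any of bead0_center, bead3_center from where it was at the start of the episode above 0.01 m and distance of any of bead1_center, bead4_center from where it was at the start of the episode above 0.01 m and distance of any of bead2_center, bead5_center from where it was at the start of the episode above 0.01 m), for 0.2 s.
At the end, for the whole second after the job is handed in: The fingers hold the probe (over 1 N), still (under 10 mm/s), upright within 0.07 rad, not touching the stand; tip and yellow band within 4 mm sideways of the bore axis, the band's middle within 10 mm in height of the collar's upper edge; all seven beads in the well (horizontal distance between each of probe_tip, probe_band and bore_mouth below 0.004 m and angle between probe's own z axis and vertical below 0.07 rad and z of probe_band in the frame of bore_mouth between -0.01 and 0.01 m and linear speed of probe below 0.01 m/s and contact force between the fingers and probe above 1 N and contact force between probe and guide below 0.1 N and horizontal distance between each of bead0_center, bead1_center, bead2_center, bead3_center, bead4_center, bead5_center, bead6_center and well_floor below 0.036 m); the arm keeps its last pose, push and grip.
It fails at once if the probe touches the guide stand or its dish (more than 0.3 N) (contact force between probe and guide above 0.3 N).
It fails at once if the hand or arm knocks the guide stand (more than 2 N) (contact force between any of the arm, the fingers and guide above 2 N).
It fails at once if a bead leaves the well (horizontal distance between any of bead0_center, bead1_center, bead2_center, bead3_center, bead4_center, bead5_center, bead6_center and well_floor above 0.036 m).
It fails at once if the bottle, the pot or the tape roll is moved more than 15 mm (distance of any of oil, pot, tape from where it was at the start of the episode above 0.015 m).
It also fails if it takes over 72 s, if anything falls off the work surface, if the arm or the gripper's body presses on something with over 40 N, if the wrist force passes 120 N, or if a joint passes its speed limit or range.

## Working session

There is one attempt and no reset: what is moved stays moved. The work goes in short steps, Python scripts to look and compute and a shell command to move; the robot and the scene stay as the last step left them, time stands still between calls to the robot, and variables do not carry over. Pictures are saved under pics/ and viewed, at most 11 in all, crops included, and the job is handed in when it is done.

```bash
mkdir -p pics; ls
python3 - <<'E'
from rig import ctrl
import cv2
s=ctrl.sense();print({k:s[k] for k in('time_s','eef_pos','ee_rot','grip_width','joints')})
import pickle
for n in('side','top'):
    c=ctrl.capture(n);cv2.imwrite(f'pics/{n}0.png',c['image'][:,:,::-1]);pickle.dump(c,open(f'{n}.pkl','wb'))
    R=cv2.Rodrigues(c['rvec'])[0];print(n,-R.T@c['tvec'],R[2],c['intrinsics'][0,0])
E
```

```text
pics
{'time_s': 0.0, 'eef_pos': array([220.48587154, 476.14705511, 230.71523633]), 'ee_rot': array([-2.83176829e-04,  2.15167747e-01,  9.76576874e-01, -6.07443228e-04]), 'grip_width': 0.9970723321650492, 'joints': array([ 9.13637076e-01,  3.13438008e-01,  1.49850610e+00, -5.61559842e-06,
        1.33098895e+00, -2.23430622e-01])}
side [415.62776359 467.46923612 651.58595115] [ 0.09233239 -0.75508417 -0.64909369] 454.647854809088
top [ 387.40514439 -187.85749969  947.68633642] [ 0.10949908  0.0107323  -0.99392896] 445.00978617789787
```

View pics/side0.png

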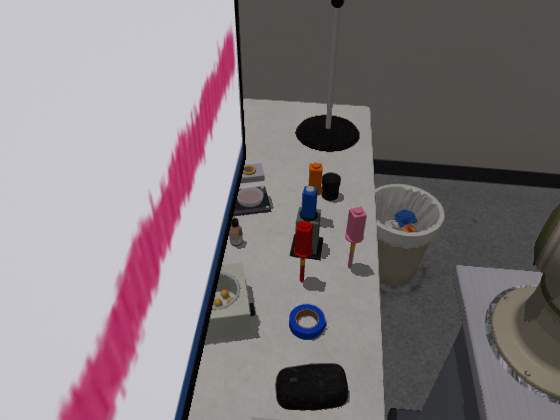

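View pics/top0.png

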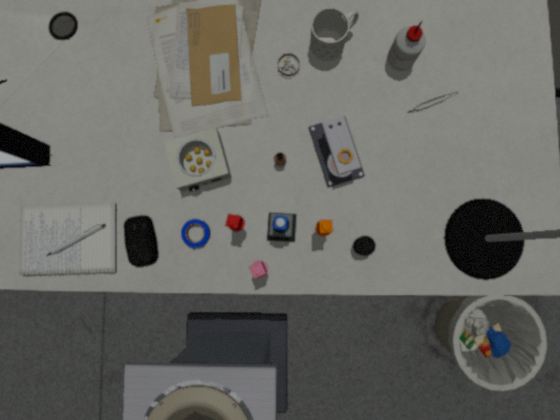

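```bash
cat > h.py <<'E'
import cv2,numpy as np
def ray(c,p):
    u=cv2.undistortPoints(np.float64(p).reshape(-1,1,2),c['intrinsics'],c['D']).reshape(-1,2)
    R=cv2.Rodrigues(c['rvec'])[0];o=-R.T@np.ravel(c['tvec'])
    return o,np.c_[u,np.ones(len(u))]@R
def onz(c,p,z):
    o,d=ray(c,p);return o+d*((z-o[2])/d[:,2])[:,None]
def proj(c,P):
    return cv2.projectPoints(np.float64(P).reshape(-1,1,3),c['rvec'],c['tvec'],c['intrinsics'],c['D'])[0].reshape(-1,2)
E
python3 - <<'E'
import cv2,pickle,numpy as np
c=pickle.load(open('top.pkl','rb'));im=c['image'][:,:,::-1]
a=cv2.resize(im[110:290,150:390],None,fx=3.3,fy=3.3,interpolation=cv2.INTER_CUBIC)
cv2.imwrite('pics/tc.png',a)
c=pickle.load(open('side.pkl','rb'));im=c['image'][:,:,::-1]
a=cv2.resize(im[150:350,200:390],None,fx=3,fy=3,interpolation=cv2.INTER_CUBIC)
cv2.imwrite('pics/sc.png',a)
E
```

```text
(no output)
```

View pics/tc.png

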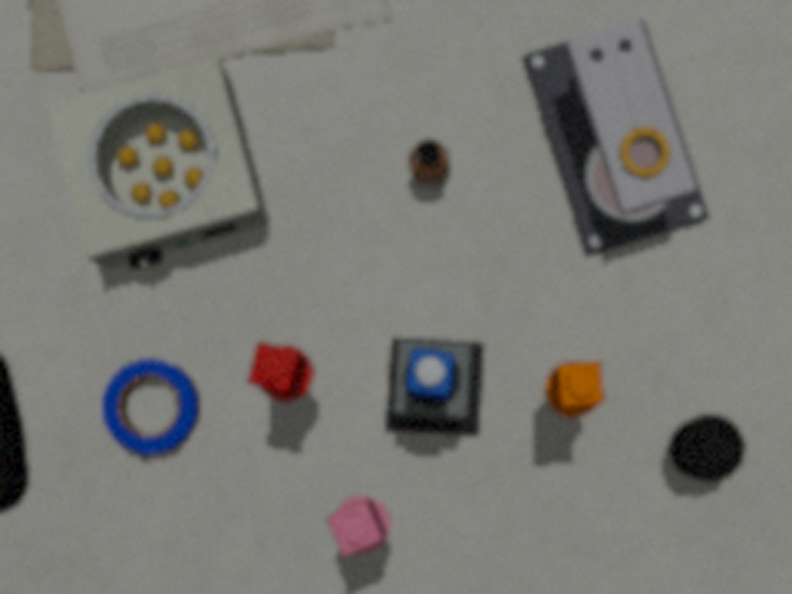

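View pics/sc.png

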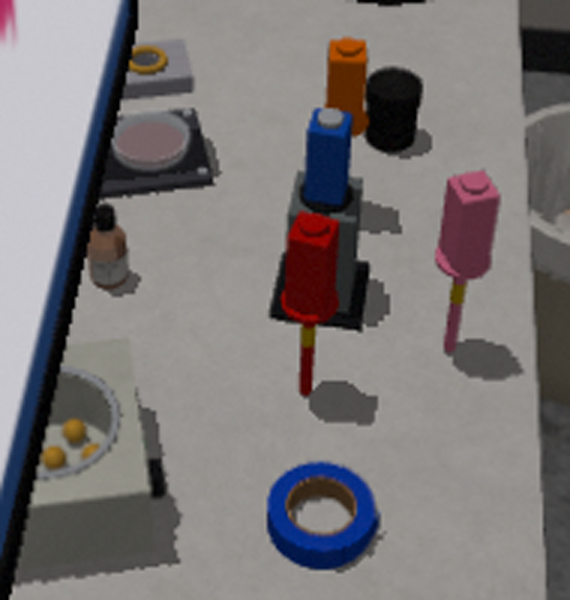

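```bash
cat >> h.py <<'E'
def tri(cs,ps):
    A=np.zeros((3,3));b=np.zeros(3)
    for c,p in zip(cs,ps):
        o,d=ray(c,[p]);d=d[0]/np.linalg.norm(d[0]);M=np.eye(3)-np.outer(d,d);A+=M;b+=M@o
    X=np.linalg.solve(A,b);return X,[np.round(proj(c,X)[0]-p,2) for c,p in zip(cs,ps)]
def mask(c,lo,hi,roi):
    x0,y0,x1,y1=roi;h=cv2.cvtColor(c['image'],cv2.COLOR_RGB2HSV);m=cv2.inRange(h,lo,hi)
    z=np.zeros_like(m);z[y0:y1,x0:x1]=m[y0:y1,x0:x1];return z
def ell(m):
    k=max(cv2.findContours(m,0,1)[0],key=cv2.contourArea);return cv2.fitEllipse(cv2.convexHull(k)),cv2.minAreaRect(k)
E
python3 - <<'E'
from h import *;import pickle
t=pickle.load(open('top.pkl','rb'));s=pickle.load(open('side.pkl','rb'))
Y=((12,110,80),(32,255,255));B=((100,120,50),(125,255,255))
et=ell(mask(t,*Y,(335,145,360,172)))[0];es=ell(mask(s,*Y,(238,160,262,180)))[0]
print('collar',et,es,onz(t,[et[0]],90),onz(s,[es[0]],90),tri([t,s],[et[0],es[0]]))
r=ell(mask(t,*B,(268,210,295,240)))[1];print('grip',r)
bx=cv2.boxPoints(r);P=onz(t,bx,146);print(P.round(1));print('c',onz(t,[r[0]],146))
for e in(P[1]-P[0],P[2]-P[1]):print(np.linalg.norm(e),np.degrees(np.arctan2(e[1],e[0])))
def light(c,roi):
    m=mask(c,(0,0,150),(180,90,255),roi);mm=cv2.moments(m,True);return mm['m10']/mm['m00'],mm['m01']/mm['m00'],mm['m00']
bt=light(t,(274,216,288,230));bs=light(s,(300,183,320,194));print('btn',bt,bs,onz(t,[bt[:2]],150),onz(s,[bs[:2]],150),tri([t,s],[bt[:2],bs[:2]]))
# yellow beads, top
m=mask(t,*Y,(175,135,220,178));n,_,st,ce=cv2.connectedComponentsWithStats(m)
print('beads',onz(t,ce[1:],27).round(1)[:,:2].tolist(),st[1:,4])
# rim: hand points (outer edge of ring in crop)
q=np.float64([[90,155],[217,155],[153,95],[153,218]])/3.3+[150,110]
print('rim',onz(t,q,62).round(1))
# foot corners
q=np.float64([[393,340],[483,343],[477,434],[388,431]])/3.3+[150,110];print('foot',onz(t,q,0).round(1))
# stand plate bolts, arm end corners
q=np.float64([[537,62],[594,242],[698,212]])/3.3+[150,110];print('bolts',onz(t,q,8).round(1))
for nm,q in dict(red=(285,372),pink=(360,520),orange=(577,380)).items():print(nm,onz(t,np.float64([q])/3.3+[150,110],140).round(0))
for nm,q in dict(oil=(429,150),pot=(710,445),tape=(150,405)).items():print(nm,onz(t,np.float64([q])/3.3+[150,110],50).round(0))
E
```

```text
collar ((344.97943115234375, 155.72555541992188), (14.047106742858887, 14.091843605041504), 119.80451965332031) ((248.5899200439453, 169.4193878173828), (9.261795997619629, 12.686383247375488), 86.92430877685547) [[ 576.10689088 -293.37158266   90.        ]] [[ 576.04970235 -290.08415026   90.        ]] (array([ 576.75831861, -293.70110598,   87.3088484 ]), [array([-0.  , -0.03]), array([0.03, 0.01])])
grip ((280.0, 223.0), (14.0, 14.0), 90.0)
[[ 451.9 -155.8  146. ]
 [ 452.1 -181.1  146. ]
 [ 426.8 -181.3  146. ]
 [ 426.6 -156.1  146. ]]
c [[ 439.31680848 -168.56160923  146.        ]]
25.303822011265108 -89.53409768767797
25.285663594428733 -179.50359977457146
btn (280.14285714285717, 220.71428571428572, 7.0) (302.3061224489796, 186.53061224489795, 49.0) [[ 443.17015657 -168.87209537  150.        ]] [[ 454.70184081 -170.31628168  150.        ]] (array([ 448.87655148, -168.84578961,  150.78265834]), [array([ 0.01, -3.2 ]), array([3.2 , 0.42])])
beads [[601.3, 12.5], [596.7, -8.6], [585.4, 30.6], [578.3, 7.1], [572.2, -12.5], [561.6, 20.9], [558.0, 2.4]] [29 27 24 23 18 23 18]
rim [[577.6  44.3  62. ]
 [578.  -34.5  62. ]
 [615.7   6.4  62. ]
 [538.4   3.8  62. ]]
foot [[ 469.9 -141.5    0. ]
 [ 468.4 -199.8    0. ]
 [ 409.7 -196.3    0. ]
 [ 411.1 -139.     0. ]]
bolts [[ 653.1 -234.     8. ]
 [ 533.9 -271.1    8. ]
 [ 554.1 -338.6    8. ]]
red [[440. -89. 140.]]
pink [[ 359. -132.  140.]]
orange [[ 436. -250.  140.]]
oil [[ 584. -165.   50.]]
pot [[ 403. -338.   50.]]
tape [[424.   5.  50.]]
```

```bash
python3 -m inch '0 0 0 0 0 -1.035;0 0 0 0 0 -1.035;0 0 0 0 0 -1.035;0 0 0 0 0 -1.035;-6 -16 0 0 0 0;-11 -32 0 0 0 0;-11 -32 0 0 0 0;-11 -32 0 0 0 0;-11 -32 0 0 0 0;-11 -32 0 0 0 0' 0.6
python3 -m inch '-11 -32 0 0 0 0;-11 -32 0 0 0 0;-11 -32 0 0 0 0;-11 -32 0 0 0 0;-11 -32 0 0 0 0;-11 -32 0 0 0 0;-11 -32 0 0 0 0;-11 -32 0 0 0 0;-11 -32 0 0 0 0;-11 -32 0 0 0 0'
```

```text
time_s: 0.93
eef_pos: [281.6, 298.8, 231.0]
ee_rot: [-0.0, -0.0, 1.0, -0.0]
force: [1.1, -0.3, -0.1]
grip_width: 0.598
grip_force: 0.0
time_s: 1.77
eef_pos: [391.6, -21.4, 231.2]
ee_rot: [-0.0, 0.0, 1.0, 0.0]
force: [0.3, 0.6, -0.6]
grip_width: 0.602
grip_force: 0.0
```

```bash
python3 -m inch '-10 -30 0 0 0 0;-10 -30 0 0 0 0;-10 -30 0 0 0 0;-10 -30 0 0 0 0;-8 -22 0 0 0 0;-0.4 -5.6 20 0 0 0;0 0 20 0 0 0;0 0 15 0 0 0;0 0 0 0 0 0;0 0 0 0 0 0'
python3 - <<'E'
from rig import ctrl;import cv2
c=ctrl.capture('side');cv2.imwrite('pics/s1.png',cv2.resize(c['image'][110:260,220:420,::-1],None,fx=3.5,fy=3.5,interpolation=2))
E
```

```text
time_s: 2.6
eef_pos: [439.7, -167.1, 176.2]
ee_rot: [-0.001, 0.0, 1.0, 0.0]
force: [0.2, -0.1, 1.0]
grip_width: 0.604
grip_force: 0.0
```

View pics/s1.png

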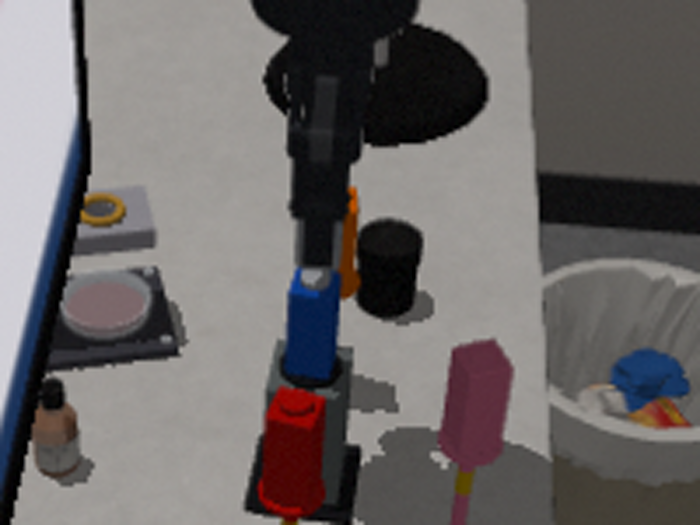

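```bash
python3 -m inch '0 -1 5 0 0 0;0 -1 10 0 0 0;0 0 10 0 0 0;0 0 10 0 0 0;0 0 10 0 0 0;0 0 10 0 0 0;0 0 10 0 0 0;0 0 8 0 0 0;0 0 2 0 0 0;0 0 0 0 0 0'
python3 -m inch '0 0 0 0 0 0;0 0 0 0 0 0;0 0 0 0 0 0;0 0 0 0 0 0;0 0 0 0 0 0;0 0 0 0 0 0;0 0 0 0 0 0;0 0 0 0 0 0;0 0 0 0 0 0;0 0 0 0 0 0' 0 60
```

```text
time_s: 3.48
eef_pos: [439.7, -169.2, 100.8]
ee_rot: [-0.0, 0.0, 1.0, 0.0]
force: [-0.2, -0.1, 0.5]
grip_width: 0.596
grip_force: 0.0
time_s: 4.32
eef_pos: [440.3, -169.5, 101.9]
ee_rot: [0.001, 0.0, 1.0, -0.0]
force: [-0.2, -0.0, 5.5]
grip_width: 0.273
grip_force: 59.2
```

```bash
python3 -m inch '0 0 -3 0 0 0;0 0 -8 0 0 0;0 0 -11 0 0 0;0 0 -12 0 0 0;0 0 -12 0 0 0;0 0 -12 0 0 0;0 0 -12 0 0 0;0 0 -12 0 0 0;0 0 -10 0 0 0;0 0 -4 0 0 0'
python3 - <<'E'
from rig import ctrl;import cv2
from h import *
c=ctrl.capture('side');s=ctrl.sense();print(s['eef_pos'],s['force'],s['grip_force'],s['grip_width']);cv2.imwrite('pics/s2.png',cv2.resize(c['image'][110:260,220:420,::-1],None,fx=3.5,fy=3.5,interpolation=2))
p=s['eef_pos'];print(proj(c,[p+[0,0,19],p+[0,0,19-57],p+[0,0,19-112]]), ((proj(c,[p+[0,0,19],p+[0,0,19-57],p+[0,0,19-112]])-[220,110])*3.5).round())
E
```

```text
time_s: 5.15
eef_pos: [440.2, -169.5, 199.0]
ee_rot: [0.001, 0.0, 1.0, -0.001]
force: [-0.4, -0.9, -0.9]
grip_width: 0.276
grip_force: 58.7
[ 440.28176467 -169.50128195  198.89905957] [ 0.59176404 -0.92505825 -0.3877244 ] 58.669939041137695 0.27134164181030435
[[312.132436   155.81730805]
 [310.61422371 182.6033025 ]
 [309.25932159 206.2434922 ]] [[322. 160.]
 [317. 254.]
 [312. 337.]]
```

View pics/s2.png

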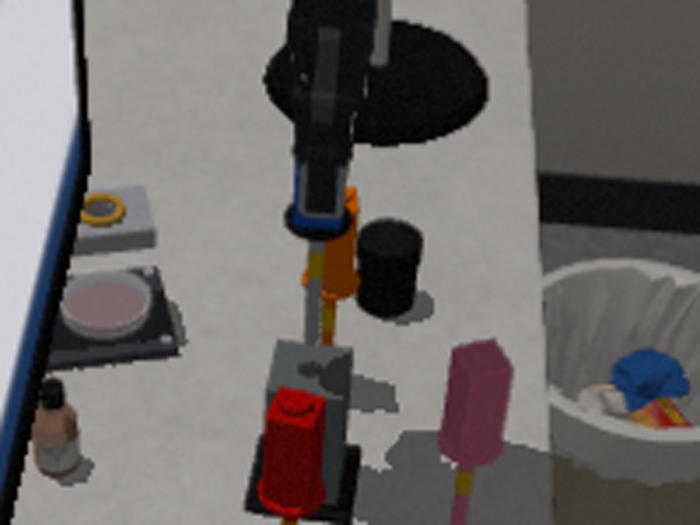

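```bash
python3 -m inch '-7 9 0 0 0 0;-14 18 0 0 0 0;-15 19 0 0 0 0;-15 20 0 0 0 0;-15 20 0 0 0 0;-15 20 0 0 0 0;-15 20 0 0 0 0;-14 18 0 0 0 0;-12 14 0 0 0 0;-6.3 7.6 0 0 0 0'
python3 -m inch '0 0 5 0 0 0;0 0 8 0 0 0;0 0 9 0 0 0;0 0 9 0 0 0;0 0 9 0 0 0;0 0 8 0 0 0;0 0 6 0 0 0;0 0 3 0 0 0;0 0 0 0 0 0;0 0 0 0 0 0'
```

```text
time_s: 6.03
eef_pos: [568.9, -1.3, 196.2]
ee_rot: [-0.001, -0.001, 1.0, 0.0]
force: [-1.1, -0.1, -1.1]
grip_width: 0.274
grip_force: 58.8
time_s: 6.87
eef_pos: [568.4, -3.8, 140.4]
ee_rot: [0.0, 0.0, 1.0, -0.0]
force: [0.4, -0.1, -1.7]
grip_width: 0.271
grip_force: 58.8
```

```bash
python3 -m inch '0 0 2 0 0 0;0 0 2 0 0 0;0 0 2 0 0 0;0 0 2 0 0 0;0 0 2 0 0 0;0 0 2 0 0 0;0 0 2 0 0 0;0 0 2 0 0 0;0 0 1 0 0 0;0 0 0 0 0 0'
python3 -m inch '0 0 1 0 0 0;0 0 1 0 0 0;0 0 1 0 0 0;0 0 1 0 0 0;0 0 0 0 0 0;0 0 0 0 0 0;0 0 0 0 0 0;0 0 0 0 0 0;0 0 0 0 0 0;0 0 0 0 0 0'
```

```text
time_s: 7.7
eef_pos: [568.1, -3.7, 123.0]
ee_rot: [-0.0, 0.0, 1.0, 0.0]
force: [0.5, -0.3, -1.7]
grip_width: 0.275
grip_force: 58.8
time_s: 8.53
eef_pos: [568.3, -3.7, 119.3]
ee_rot: [0.0, 0.0, 1.0, -0.0]
force: [0.3, -0.5, -1.3]
grip_width: 0.273
grip_force: 58.8
```

```bash
python3 -m inch '2.3 -2.3 0 0 0 0;2.3 -2.3 0 0 0 0;-4.1 -3.2 0 0 0 0;-4.8 -2 0 0 0 0;-5.2 -0.7 0 0 0 0;-5.2 0.7 0 0 0 0;-4.8 2 0 0 0 0;-4.1 3.2 0 0 0 0;-3.2 4.1 0 0 0 0;-2 4.8 0 0 0 0'
python3 -m inch '-0.7 5.2 0 0 0 0;0.7 5.2 0 0 0 0;2 4.8 0 0 0 0;3.2 4.1 0 0 0 0;4.1 3.2 0 0 0 0;4.8 2 0 0 0 0;5.2 0.7 0 0 0 0;5.2 -0.7 0 0 0 0;4.8 -2 0 0 0 0;4.1 -3.2 0 0 0 0'
python3 -m inch '3.2 -4.1 0 0 0 0;2 -4.8 0 0 0 0;0.7 -5.2 0 0 0 0;-0.7 -5.2 0 0 0 0;-2 -4.8 0 0 0 0;-3.2 -4.1 0 0 0 0;-4.1 -3.2 0 0 0 0;-4.8 -2 0 0 0 0;-5.2 -0.7 0 0 0 0;-5.2 0.7 0 0 0 0'
python3 - <<'E'
from rig import ctrl;import cv2
c=ctrl.capture('side')['image'][180:330,150:290,::-1];d=ctrl.capture('top')['image'][120:270,150:290,::-1]
cv2.imwrite('pics/b1.png',cv2.resize(cv2.hconcat([c,d]),None,fx=2.8,fy=2.8,interpolation=2))
E
```

```text
time_s: 9.37
eef_pos: [596.5, 0.8, 118.8]
ee_rot: [-0.002, 0.0, 1.0, 0.0]
force: [-4.9, 0.5, -0.2]
grip_width: 0.271
grip_force: 59.3
time_s: 10.2
eef_pos: [563.0, 20.0, 119.3]
ee_rot: [-0.0, 0.0, 1.0, 0.0]
force: [0.5, 0.4, -1.0]
grip_width: 0.273
grip_force: 59.3
time_s: 11.03
eef_pos: [581.8, -12.8, 118.4]
ee_rot: [-0.003, 0.0, 1.0, 0.001]
force: [-5.9, 7.4, 1.0]
grip_width: 0.276
grip_force: 59.9
```

View pics/b1.png

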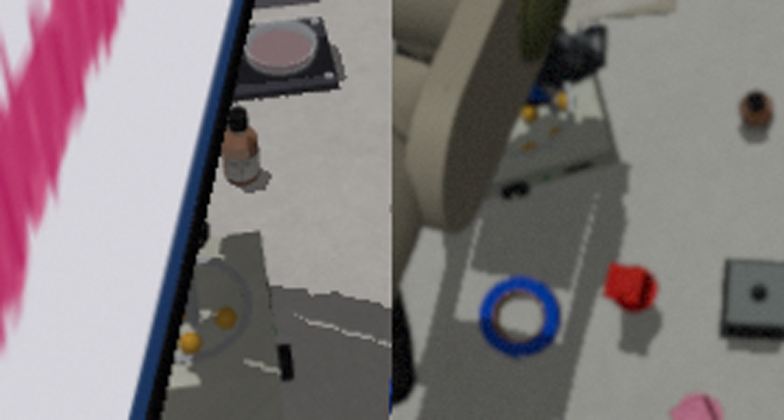

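```bash
python3 -m inch '0.8 2.9 0 0 0 0;-4.1 1.7 0 0 0 0;-3.5 2.7 0 0 0 0;-2.7 3.5 0 0 0 0;-1.7 4.1 0 0 0 0;-0.6 4.4 0 0 0 0;0.6 4.4 0 0 0 0;1.7 4.1 0 0 0 0;2.7 3.5 0 0 0 0;3.5 2.7 0 0 0 0' - 90
python3 -m inch '4.1 1.7 0 0 0 0;4.4 0.6 0 0 0 0;4.4 -0.6 0 0 0 0;4.1 -1.7 0 0 0 0;3.5 -2.7 0 0 0 0;2.7 -3.5 0 0 0 0;1.7 -4.1 0 0 0 0;0.6 -4.4 0 0 0 0;-0.6 -4.4 0 0 0 0;0 0 0 0 0 0'
python3 -m inch '0 0 -1 0 0 0;0 0 -2 0 0 0;0 0 -4 0 0 0;0 0 -7 0 0 0;0 0 -9 0 0 0;0 0 -10 0 0 0;0 0 -12 0 0 0;0 0 -12 0 0 0;0 0 -12 0 0 0;0 0 -11 0 0 0'
```

```text
time_s: 11.97
eef_pos: [585.9, 21.0, 119.3]
ee_rot: [0.0, -0.0, 1.0, -0.0]
force: [0.3, 0.1, -1.4]
grip_width: 0.268
grip_force: 88.5
time_s: 12.8
eef_pos: [561.6, 0.4, 119.4]
ee_rot: [0.0, 0.001, 1.0, -0.0]
force: [0.2, 0.3, -0.5]
grip_width: 0.271
grip_force: 88.6
time_s: 13.63
eef_pos: [561.5, 1.4, 201.2]
ee_rot: [0.001, 0.0, 1.0, -0.0]
force: [0.4, -0.2, -0.4]
grip_width: 0.271
grip_force: 88.6
```

```bash
python3 -m inch '0 -5 -10 0 0 0;0 -12 -10 0 0 0;0 -20 0 0 0 0;-2 -25 0 0 0 0;-2 -25 0 0 0 0;-2 -25 0 0 0 0;-2 -25 0 0 0 0;-2 -25 0 0 0 0;-2 -25 0 0 0 0;-2 -25 0 0 0 0'
python3 -m inch '-1 -25 0 0 0 0;0 -22 0 0 0 0;0 -17 0 0 0 0;0 -11 0 0 0 0;0 -6 0 0 0 0;0 -1.5 0 0 0 0;0 0 0 0 0 0;0 0 0 0 0 0;0 0 0 0 0 0;0 0 0 0 0 0'
python3 - <<'E'
from rig import ctrl;import cv2,pickle
from h import *
a=ctrl.capture('side');b=ctrl.capture('top');s=ctrl.sense();p=s['eef_pos'];print(p,s['force'])
pickle.dump((a,b,p),open('g1.pkl','wb'))
for c in(a,b):print(proj(c,[p+[0,0,16],p+[0,0,16-57],p+[0,0,16-112],[576.3,-293,90]]).round(1).tolist())
c=a['image'][80:220,200:330,::-1];d=b['image'][60:200,280:410,::-1]
cv2.imwrite('pics/g1.png',cv2.resize(cv2.hconcat([c,d]),None,fx=3,fy=3,interpolation=2))
E
```

```text
time_s: 14.47
eef_pos: [574.9, -213.0, 219.9]
ee_rot: [0.0, 0.0, 1.0, -0.0]
force: [-0.0, 0.4, -1.4]
grip_width: 0.272
grip_force: 88.6
time_s: 15.3
eef_pos: [576.4, -292.4, 219.5]
ee_rot: [0.0, -0.0, 1.0, 0.0]
force: [0.5, -0.6, -1.5]
grip_width: 0.271
grip_force: 88.6
[ 576.39494118 -292.65722109  219.43030317] [ 0.67216286  0.10866393 -1.63461757]
[[245.5, 106.6], [246.8, 132.4], [248.0, 155.5], [248.7, 168.6]]
[[355.3, 136.5], [350.7, 144.8], [346.7, 151.8], [344.8, 155.6]]
```

View pics/g1.png

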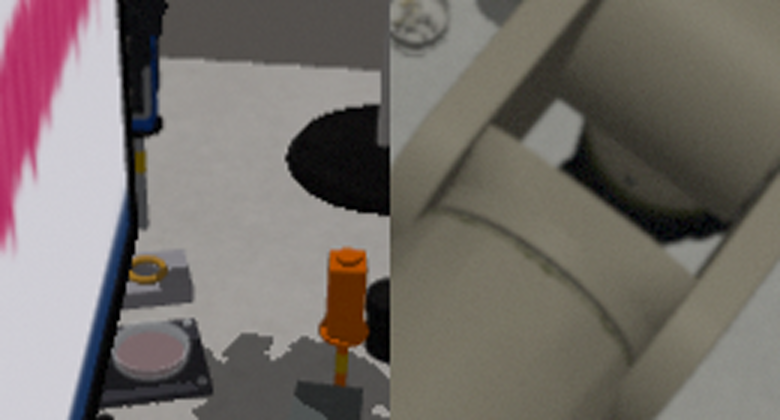

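Run:
```python
from h import *;import pickle
a,b,p=pickle.load(open('g1.pkl','rb'));s=pickle.load(open('side.pkl','rb'))
Y=((12,90,60),(35,255,255))
im=a['image'].astype(float)
sat=(im[...,0]+im[...,1])/2-im[...,2]   # yellowness
reg=sat[124:144,243:252];reg=np.clip(reg-20,0,None)
yy,xx=np.mgrid[124:144,243:252];print('band centroid',(reg*xx).sum()/reg.sum(),(reg*yy).sum()/reg.sum())
print(sat[124:146,244:252].mean(1).round(0))
u=np.array([415.6,467.5])-p[:2];u/=np.linalg.norm(u)
for dz in(15,16,17):
  B=p+[0,0,dz-57];print(dz,proj(a,[B,B+[*(3.1*u),0]]).round(2).tolist())
im=s['image'].astype(float);
for nm,i in(('before',s),('now',a)):
  e=ell(mask(i,*Y,(238,160,262,180)))[0];print(nm,e)
for y in(-290,-292,-294):print(y,proj(a,[[576.3,y,90],[576.3,y,88]]).round(2).tolist())
g=im=a['image'].astype(int).sum(2)
print(g[128:162,242:254])
```

```text
band centroid 246.24850299401197 133.68006843455944
[-1.  2.  2.  2.  2.  2. 15. 33. 35. 35. 35. 35. 36. 18.  4.  1.  1.  0.
  1.  1.  1.  1.]
15 [[246.8, 132.85], [246.85, 133.67]]
16 [[246.78, 132.41], [246.82, 133.24]]
17 [[246.76, 131.98], [246.8, 132.8]]
before ((248.67811584472656, 169.49029541015625), (9.747390747070312, 12.719521522521973), 90.40425109863281)
now ((248.67811584472656, 169.49029541015625), (9.747390747070312, 12.719521522521973), 90.40425109863281)
-290 [[248.47, 169.43], [248.51, 170.21]]
-292 [[248.63, 168.88], [248.67, 169.65]]
-294 [[248.8, 168.32], [248.84, 169.09]]
[[ 67  12 113 189 206 196 430 463 467 465 465 466]
 [124  28  79 187 203 202 384 454 464 466 465 466]
 [148   7  69 169 194 183 313 450 464 466 467 463]
 [149   4  65 137 174 154 286 444 463 468 466 467]
 [148  20  62 142 159 154 282 441 467 463 469 470]
 [148  26  34 146 158 155 285 438 460 462 465 465]
 [201  13  29 141 159 156 287 437 459 462 460 458]
 [217  18  17 143 157 156 285 446 463 460 457 457]
 [216  26  23 148 159 157 241 441 463 464 459 457]
 [266   1   4 172 179 176 287 442 461 4
[... 536 characters left out ...]
 50 185 203 200 380 449 458 460 458]
 [132  40  17  45 189 201 202 365 453 465 463 461]
 [148  52  18  19 187 203 201 366 449 455 462 462]
 [142  57   2  11 184 203 199 366 449 459 462 464]
 [135  51  19  21 186 202 197 371 448 457 461 458]
 [126  51  23   2 188 201 200 316 442 459 456 458]
 [150  54   9  15 184 200 199 299 443 457 459 456]
 [134  57  25  10 189 209 200 355 451 461 458 458]
 [106  47  15  13 333 309 289 432 462 466 463 458]
 [ 91  50  16  14 417 442 442 465 470 468 463 462]
 [ 74  29  19   6 436 466 464 470 466 467 462 461]
 [ 58  18   8  21 435 467 468 461 460 460 457 455]
 [ 57  19  23 395 458 464 463 465 460 459 454 449]
 [ 18  13  13 441 469 465 461 461 464 460 465 460]]
```

```bash
python3 -m inch '0.7 -0.3 2 0 0 0;0.7 -0.4 4 0 0 0;0 0 5 0 0 0;0 0 5 0 0 0;0 0 4 0 0 0;0 0 2 0 0 0;0 0 1 0 0 0;0 0 0 0 0 0;0 0 0 0 0 0;0 0 0 0 0 0'
python3 - <<'E'
from rig import ctrl;import cv2,pickle
from h import *
a=ctrl.capture('side');s=ctrl.sense();p=s['eef_pos'];print(p,s['force'])
print(proj(a,[p+[0,0,16-57],p+[0,0,16-112],[576.3,-293,90]]).round(1).tolist())
print(a['image'].astype(int).sum(2)[158:170,243:254])
cv2.imwrite('pics/g2.png',cv2.resize(a['image'][130:190,225:285,::-1],None,fx=9,fy=9,interpolation=2))
E
```

```text
time_s: 16.23
eef_pos: [575.0, -293.9, 196.6]
ee_rot: [0.0, 0.0, 1.0, -0.0]
force: [-0.7, -0.0, -1.1]
grip_width: 0.267
grip_force: 88.6
[ 574.95678698 -293.86780797  196.56484575] [ 0.8665925  -0.37413391 -1.77229687]
[[248.1, 141.9], [249.2, 164.3], [248.7, 168.6]]
[[ 15   4  14 320 226 205 198 310 452 462 463]
 [ 20  16  23 315 226 206 203 308 449 463 451]
 [ 25  15 395 400 236 202 201 306 444 455 456]
 [  8  12 438 416 246 206 197 310 449 462 463]
 [ 23  10 440 414 245 206 200 264 454 474 470]
 [  1  11 434 455 258 207 197 255 437 458 443]
 [ 25  47 409 427 306 218 205 318 401 408 404]
 [ 20 349 372 360 320 275 263 328 344 374 395]
 [  6 315 315 271 260 240 244 257 291 323 343]
 [ 24 234 205 183 189 200 203 197 210 250 307]
 [ 52 162 178 201 208 203 236 235 301 210 198]
 [ 57 169 191 205 209 207 218 217 236 243 212]]
```

View pics/g2.png

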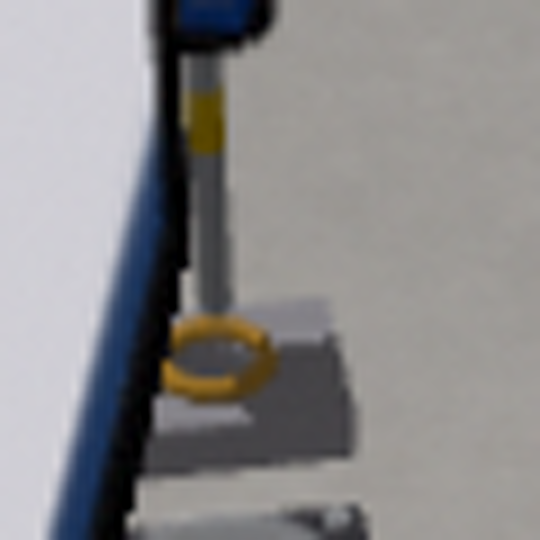

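```bash
python3 -m inch '0 0.5 0 0 0 0;0 0 1 0 0 0;0 0 2 0 0 0;0 0 3 0 0 0;0 0 3 0 0 0;0 0 3 0 0 0;0 0 3 0 0 0;0 0 2 0 0 0;0 0 1 0 0 0;0 0 0 0 0 0'
python3 - <<'E'
from rig import ctrl;import cv2,pickle
from h import *
a=ctrl.capture('side');s=ctrl.sense();p=s['eef_pos'];print(p,s['force'])
print(a['image'].astype(int).sum(2)[154:180,242:256])
cv2.imwrite('pics/g3.png',cv2.resize(a['image'][130:190,225:285,::-1],None,fx=9,fy=9,interpolation=2))
E
```

```text
time_s: 17.12
eef_pos: [574.8, -293.3, 178.0]
ee_rot: [-0.0, 0.0, 1.0, 0.0]
force: [0.4, -0.4, -0.9]
grip_width: 0.271
grip_force: 88.6
[ 574.8662504  -293.32716948  178.21993469] [ 0.3436804   0.26352264 -1.65405524]
[[150  54  11  12 272 192 158 178 358 446 459 465 463 464]
 [128  61  25  22 301 221 199 200 320 450 463 462 461 465]
 [100  50  27  12 301 219 206 197 307 451 463 460 455 461]
 [ 92  36  24  24 299 223 205 197 307 450 469 462 455 463]
 [ 66  35  13   7 307 225 204 203 312 451 463 462 466 466]
 [ 64  25  13  17 357 239 203 200 306 450 459 456 458 463]
 [ 54  12  20 398 401 238 203 194 311 441 456 455 457 462]
 [ 47  26  17 436 415 238 203 203 263 444 460 464 468 465]
 [ 24  26  17 438 411 240 203 200 256 450 476 469 465 463]
 [ 20  15  11 435 454 255 206 202 255 439 459 444 438 440]
 [ 15  17  48 411 425 240 200 199 242 396 412 411 409 406]
 [ 17  22 341 373 361 228 203 205 222 334 376 393 396 396]
 [ 10  22 314 319 266 223 203 205 206 296 326 349 373 396]
 [ 15  13 233 205 176 225 207 203 200 214 227 198 212 384]
 [ 14  60 161 176 200 214 204 200 199 297 203 163 159 232]
 [ 10  51 167 193 202 216 202 203 202 236 249 178 160 158]
 [  6 262 220 198 200 213 205 206 195 212 201 164 157 165]
 [ 15 290 302 251 221 204 204 206 188 194 170 162 159 170]
 [ 52 243 294 307 300 297 298 187 161 164 163 161 172 197]
 [ 61 252 225 203 240 237 241 203 164 154 167 175 204 207]
 [346 382 375 329 212 183 189 186 181 189 202 208 211 207]
 [381 403 401 390 378 376 373 375 376 231 208 205 201 204]
 [373 394 394 394 396 398 395 399 398 343 340 227 212 211]
 [339 361 332 325 322 292 289 255 251 239 241 215 209 210]
 [229 241 229 231 224 220 214 212 209 209 207 209 208 207]
 [206 206 209 209 205 211 208 209 205 208 211 210 213 208]]
```

View pics/g3.png

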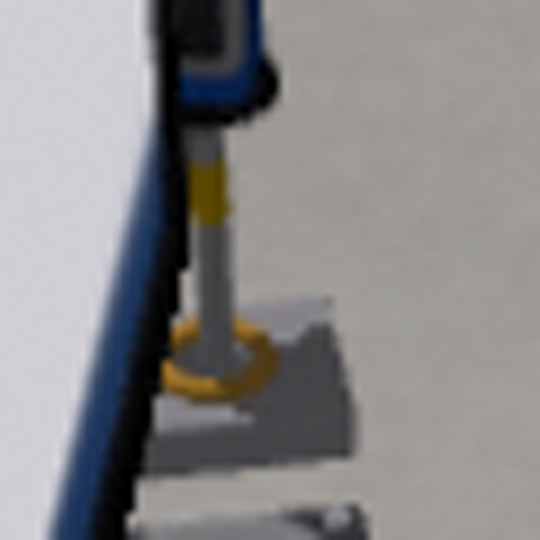

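```bash
python3 -m inch '0 0 1 0 0 0;0 0 3 0 0 0;0 0 4 0 0 0;0 0 4 0 0 0;0 0 4 0 0 0;0 0 4 0 0 0;0 0 4 0 0 0;0 0 3 0 0 0;0 0 2 0 0 0;0 0 1 0 0 0'
python3 -m inch '0 0 2 0 0 0;0 0 3 0 0 0;0 0 3 0 0 0;0 0 3 0 0 0;0 0 3 0 0 0;0 0 2 0 0 0;0 0 1 0 0 0;0 0 0 0 0 0;0 0 0 0 0 0;0 0 0 0 0 0'
python3 - <<'E'
from rig import ctrl;import cv2,pickle
from h import *
a=ctrl.capture('side');b=ctrl.capture('top');s=ctrl.sense();p=s['eef_pos'];print(p,s['force'],abs(s['dq']).max())
x=cv2.hconcat([a['image'][140:200,225:285,::-1],b['image'][125:185,315:375,::-1]])
cv2.imwrite('pics/g4.png',cv2.resize(x,None,fx=6.5,fy=6.5,interpolation=2))
E
```

```text
time_s: 18.0
eef_pos: [574.8, -293.3, 147.9]
ee_rot: [-0.0, 0.0, 1.0, 0.0]
force: [-0.2, 0.1, -1.5]
grip_width: 0.268
grip_force: 88.6
time_s: 18.83
eef_pos: [575.0, -293.4, 131.5]
ee_rot: [0.0, 0.0, 1.0, -0.0]
force: [0.3, -0.0, -1.4]
grip_width: 0.275
grip_force: 88.6
[ 574.93854636 -293.35884662  131.45331122] [-0.39837796  0.12908827 -0.74979157] 0.0017926448651240166
```

View pics/g4.png

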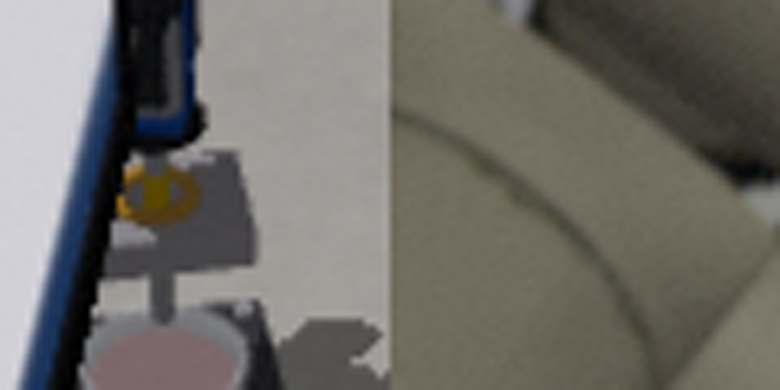

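```bash
python3 -c "
from rig import ctrl
print(ctrl.finish_job())"
```

```text
the job is handed in; nothing more can be done
None
```

I stirred the beads for nearly two turns, then lowered the probe through the guide bore. I handed the job in at about 19 s, still holding it there with the yellow band at the collar's upper edge. The side camera shows the rod centred left to right to within about 1 mm. The front-to-back centring is estimated at about 2 mm, and I felt no contact with the stand. I took no clear picture of the well after the second turn, so neither the beads staying in nor each one's movement was confirmed.

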